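# Release the strap slitter's guard and hold it open for inspection

### The job

The strap slitter's rollers are to be inspected. Plug the red release plug fully home, flush, into the hole of the grey socket block and let go of it; only then lift the slitter's yellow spring-shut guard and hold it open at 50 degrees. Finish while the gripper is still holding the guard steady there (it would fall shut by itself), with the plug left in and the other things on the bench left where they are.

Things in the scene. Friction and masses are not known exactly. Their poses are not given: they have to be found in the camera images.
- plug_mid (a point): centre of the red release plug (loose, about 0.14 kg), upright on the bench at its right, middle or left. 66 mm tall: a brass shank 28 (x) x 20 (y) x 22 mm tall, above it a red grip block 40 (x) x 30 (y) x 44 mm tall, overhanging to form a shoulder. This point is 33 mm above the foot, 11 mm above the shoulder. x along the long side, z up. Fits either way round (half a turn).
- socket_mouth (a point): centre of the hole's mouth on top of the grey socket block (fixed, 90 x 80 x 42 mm tall, yellow stripe, green lamp). Hole 31 (x) x 23 (y) mm, 28 mm deep, rim chamfered by 2 mm. x along the hole's long side, z up. With the plug home its shoulder lies on this top face and plug_mid is 11 mm above this point.
- guard (a joint): opening angle (rad) of the yellow-framed clear guard on the green strap slitter (fixed housing 200 x 240 x 100 mm tall, grey motor behind): 0 = shut, level; grows as the front edge is lifted; stop at 1.4; 50 degrees is 0.873. Its weight (about 0.35 kg) and a spring always push it shut, about 3 N at the handle.
- guard_handle (a point): centre of the guard's handle: white barrel 22 mm in diameter, 36 mm long along the hinge axis, flat ends free on both sides, on a steel arm 14 mm wide, 10 mm thick, jutting from the middle of the guard's front edge; the edge is 49 mm behind this point. 107 mm above the bench when shut. Axes turn with the guard: y along the barrel, x from handle to hinge.
- guard_hinge (a point): middle of the guard's hinge axis, at the slitter's rear top edge, fixed, 107 mm above the bench, level with the shut handle and 225 mm from it. x from the shut handle to the hinge, y along the axis, z up; the guard opens by positive turning about y (the handle rises and nears the hinge).
- plug: the red release plug; origin at the centre of its foot, axes as plug_mid
- spool_mid (a point): bystander: blue thread spool, 48 mm across, 56 mm tall; point half-way up
- punch_mid (a point): bystander: dark steel punch, upright cylinder 34 mm across, 75 mm tall; point half-way up
- jar_mid (a point): bystander: amber jar of rivets, 70 mm across, 80 mm tall; point half-way up
- tape_mid (a point): bystander: yellow tape measure, 62 x 36 x 60 mm tall; point half-way up
- hammer_grip (a point): bystander: hammer lying on the bench; point on its handle
- awl_grip (a point): bystander: screwdriver lying on the bench at the back; point on its handle

How it is judged:
On the way, in this order (a step that is already met when the one before it is completed fails the run):
1. the plug is fully home in the socket and let go, the guard still shut (horizontal distance between plug_mid and socket_mouth below 0.004 m and z of plug_mid in the frame of socket_mouth below 0.0135 m and angle between the x axis of plug_mid and the x axis of socket_mouth, either way round below 0.1 rad and angle between plug_mid's own z axis and vertical below 0.08 rad and contact force between the fingers and plug below 0.1 N and value of joint guard below 0.09 rad), for 0.3 s.
2. the guard is held by the fingers at 50 degrees (value of joint guard between 0.768 and 0.977 rad and contact force between the fingers and guard above 0.8 N), for 0.5 s.
At the end, for the whole second after the job is handed in: Fingers hold the guard still at 50 degrees (+-6), pressing with 0.8 N or more; the plug is home (within 4 mm of the hole centre, raised under 2.5 mm, turned under 0.1 rad, upright) and untouched by the fingers; bystanders are within 30 mm of their starts (all of step 2 and horizontal distance between plug_mid and socket_mouth below 0.004 m and z of plug_mid in the frame of socket_mouth below 0.0135 m and angle between the x axis of plug_mid and the x axis of socket_mouth, either way round below 0.1 rad and angle between plug_mid's own z axis and vertical below 0.08 rad and contact force between the fingers and plug below 0.1 N and velocity of joint guard between -0.1 and 0.1 rad/s and distance of each of spool_mid, punch_mid, hammer_grip, jar_mid, tape_mid, awl_grip from where it was at the start of the episode below 0.03 m); the arm keeps its last pose, push and grip.
It fails at once if the guard is lifted (more than 5 degrees) while the plug is not home (value of joint guard above 0.09 rad and not (horizontal distance between plug_mid and socket_mouth below 0.004 m and z of plug_mid in the frame of socket_mouth below 0.0135 m and angle between the x axis of plug_mid and the x axis of socket_mouth, either way round below 0.1 rad and angle between plug_mid's own z axis and vertical below 0.08 rad)).
It fails at once if a bystander is moved by more than 30 mm (distance of any of spool_mid, punch_mid, hammer_grip, jar_mid, tape_mid, awl_grip from where it was at the start of the episode above 0.03 m).
It also fails if it takes over 64 s, if anything falls off the work surface, if the arm or the gripper's body presses on something with over 40 N, if the wrist force passes 120 N, or if a joint passes its speed limit or range.

### The arm

A 7-joint arm with a two-finger parallel gripper is mounted at the origin on the work surface. World frame = base frame: x ahead of the robot, y to its left, z up, the work surface at z = 0. Lengths are in m, angles in rad, forces in N, time in s.
With the tool pointing down it reaches from about 0.425 to 1.025 m from the base axis. Payload 9.4 kg.
Tool frame: the origin (TCP) lies midway between the tips of the shut fingers; the grasp point (between the pads) lies 19 mm behind it; z points along the fingers, x is the direction in which the jaws open and shut, and the axes are right-handed (so a half turn about z gives the same grasp; the last joint's range is limited). The gripper opens to 93 mm and grips with 3 to 60 N. Pads are 15 mm wide; open, the fingers measure 128 mm over their backs; the gripper's body (75 mm by 188 mm) begins 65 mm behind the grasp point.
Start: joints at [1.095, 0.599, -0.003, 1.599, 0.002, 0.943, -0.08], TCP at [0.282, -0.668, 0.219] pointing down, gripper open.
Joint ranges: [-2.57, 2.57], [-0.35, 1.97], [-1.29, 1.29], [0.11, 2.56], [-1.05, 4.19], [0.11, 1.86], [-2.63, 2.63]. Speed limits (rad/s): [2.22, 2.22, 3.01, 3.01, 3.14, 3.14, 3.14].

### API

Orientations are given as [roll, pitch, yaw] about the fixed x, y, z axes, in that order (R = Rz(yaw) Ry(pitch) Rx(roll)).
In Python, from station import * gives the robot as it stands.
- The arm moves only by the shell command python3 -m inch 'ROWS'. ROWS is JSON, a list of rows, each a list of 7 numbers: the closure, from -1 (fully open) to 1 (shut), so that 0 is half open, then the shift along the tool's x, y, z in mm, then the turn, a rotation vector about the tool's x, y, z in degrees. In form: [[grip, dx, dy, dz, rx, ry, rz], ...]. A call has 1 to 20 rows; each row shifts and turns the commanded pose from where the row before left it, along the tool's axes as they then stand; what a row does not reach is not made up. A row lasts 1/12 s, in which the tool goes at most 41.7 mm and 7.16 degrees, less where a joint would pass 70% of its speed; a pose out of reach is approached as far as the arm can. A call with a gripper value outside its range is refused whole. The fingers move at their own pace and stop on an object; the grip force is fixed at half the most. Time passes only in rows, so rows that do not move let the fingers close. It gives the time, the measured TCP pose, the force and the opening at its end, in the units of the state.
- observe(): the state, without advancing time (a new reading comes with each control period).
- get_image(name): name is "scene" or "top" or "wrist"; returns a dict with "color" (420x560x3 uint8, red, green, blue), "fx", "fy", "cx", "cy" (pixels), "D" ([k1, k2, p1, p2, k3] as OpenCV has them; the pictures are not rectified), "xyz" and "attitude" of the camera in the world. Camera axes: x right, y up, looking along -z (the intrinsics and any distortion apply to the point x, -y, -z); pixel columns grow to the right and rows downward; lengths in m; the calibration is good to about 2 mm. A picture is of the moment at which its call begins. There is no depth.
- job_done(): hands the job in, once; it reports no verdict.
The state is a dict: "t": time; "joint_positions": joint angles; "dq": joint speeds; "joint_efforts": joint torques, N m; "eef_pos": TCP position; "ee_rot": TCP orientation; "force": force on the tool from outside, world axes, zero at the start; "moment": the same for the moment, N m; "width": finger opening in m.
Only numpy, scipy, OpenCV 4.12 (cv2) and the standard library are available. Lean on these libraries where they do the work, as an engineer would, in place of code of your own. Each camera call takes 0.05 s, during which the arm holds its last target.

## Working session

There is one attempt and no reset: what is moved stays moved. The work goes in short steps, Python scripts to look and compute and a shell command to move; the robot and the scene stay as the last step left them, time stands still between calls to the robot, and variables do not carry over. Pictures are saved under pics/ and viewed, and the job is handed in when it is done.

```bash
ls; mkdir -p pics
python3 - <<'E'
from station import *
import cv2
print(observe())
for n in ["scene","top","wrist"]:
    g=get_image(n); cv2.imwrite(f"pics/{n}0.png",g["color"][:,:,::-1])
    print(n,{k:v for k,v in g.items() if k!="color"})
E
```

```text
pics
{'t': 0.0, 'joint_positions': array([ 1.0952883 ,  0.60012394, -0.00253375,  1.60010618,  0.00180577,
        0.94288376, -0.07980385]), 'dq': array([-0.00057866,  0.00033488,  0.00099613,  0.0021495 , -0.0001275 ,
       -0.0009054 , -0.00090205]), 'joint_efforts': array([-2.41249372e-04, -7.65083742e+01,  1.49759755e+00, -2.52360427e+01,
       -5.23522391e-02,  1.66114653e-02,  1.84175037e-04]), 'eef_pos': array([ 0.28132635, -0.66768017,  0.21776942]), 'ee_rot': array([ 3.14144286e+00,  1.51186049e-03, -1.17193823e+00]), 'force': array([ 0.75450327, -0.45501595, -0.93092542]), 'moment': array([ 0.02456326, -0.00446846, -0.03129518]), 'width': 0.0932666985601804}
scene {'fx': 406.09137187083957, 'fy': 406.09137187083957, 'cx': 279.6086573941275, 'cy': 209.40737006043096, 'D': array([-0.03093286,  0.        ,  0.        ,  0.        ,  0.        ]), 'xyz': array([ 1.22481267, -0.29400769,  0.74219079]), 'attitude': array([0.86402172, 0.0218669 , 1.14087382])}
top {'fx': 411.09257120995767, 'fy': 411.09257120995767, 'cx': 284.8098096801249, 'cy': 206.30809683140447, 'D': array([-0.07005071,  0.        ,  0.        ,  0.        ,  0.        ]), 'xyz': array([ 0.30463173, -0.00982913,  1.04951609]), 'attitude': array([ 0.20737431, -0.00236572, -1.63104418])}
wrist {'fx': 293.92656536468326, 'fy': 293.92656536468326, 'cx': 279.76417298537245, 'cy': 208.31504838311082, 'D': array([-0.00798994,  0.        ,  0.        ,  0.        ,  0.        ]), 'xyz': array([ 0.35101385, -0.63827318,  0.38371796]), 'attitude': array([-0.2811694 ,  0.00160707, -1.17263776])}
```

View pics/scene0.png

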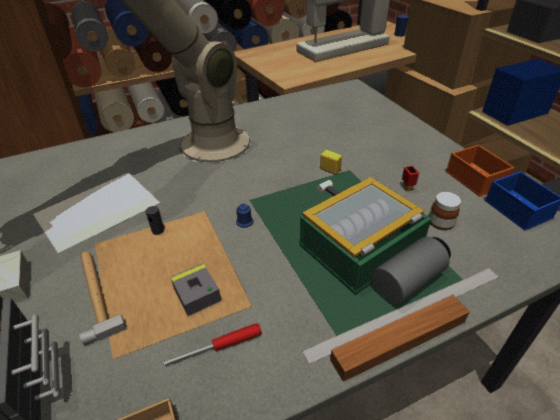

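View pics/top0.png

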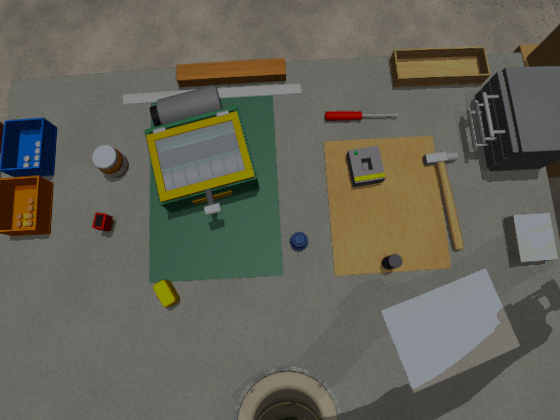

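View pics/wrist0.png

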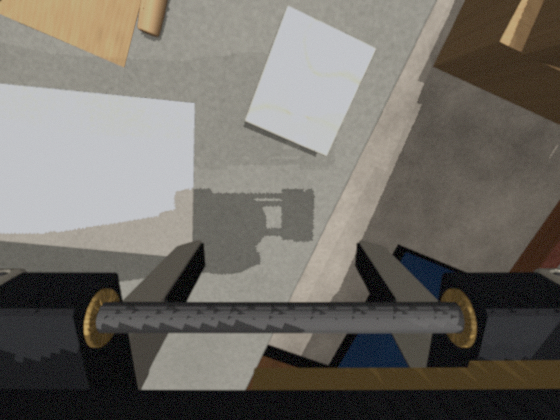

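The top view shows the plug at about (103,222), the socket at (366,166) with its hole near (370,162), and the guard handle at (212,209). I'll zoom in on these.

```bash
cat > h.py <<'E'
import numpy as np, cv2
from scipy.spatial.transform import Rotation as R
from scipy.optimize import least_squares
def cam(g):
    Rc=R.from_euler('xyz',g["attitude"]).as_matrix()@np.diag([1,-1,-1])
    K=np.array([[g["fx"],0,g["cx"]],[0,g["fy"],g["cy"]],[0,0,1]])
    return Rc,K,np.array(g["D"]),np.array(g["xyz"])
def proj(g,P):
    Rc,K,D,t=cam(g); rv=cv2.Rodrigues(Rc.T)[0]
    return cv2.projectPoints(np.atleast_2d(np.array(P,float)),rv,-Rc.T@t,K,D)[0][:,0]
def ray(g,uv):
    Rc,K,D,t=cam(g)
    n=cv2.undistortPoints(np.array(uv,float).reshape(-1,1,2),K,D)[:,0]
    d=np.c_[n,np.ones(len(n))]@Rc.T
    return t,d
def onz(g,uv,z):
    t,d=ray(g,uv); return t+d*((z-t[2])/d[:,2:3])
def crop(g,c,w,name,s=6):
    x,y=int(c[0]-w/2),int(c[1]-w/2); x=max(x,0);y=max(y,0)
    im=g["color"][y:y+w,x:x+w,::-1]
    return cv2.resize(im,None,fx=s,fy=s,interpolation=cv2.INTER_CUBIC),(x,y)
E
python3 - <<'E'
from station import *
from h import *
import pickle
G={n:get_image(n) for n in ["scene","top"]}
pickle.dump(G,open("G0.pkl","wb"))
def mont(items,name,w=40,s=9):
    ims=[]
    for n,c in items:
        im,o=crop(G[n],c,w,name,s); print(n,c,"origin",o); ims.append(im)
    cv2.imwrite(f"pics/{name}.png",np.hstack(ims))
mont([("top",(103,222)),("scene",(410,178))],"plugz")
mont([("top",(366,166)),("scene",(196,288))],"sockz",56,7)
mont([("top",(213,209)),("scene",(327,186))],"handz",40,9)
p=onz(G["top"],[(103,222)],.066);s=onz(G["top"],[(370,162)],.042);h=onz(G["top"],[(212,209)],.107)
print(p,s,h)
for q in (p,s,h): print(proj(G["scene"],q))
E
```

```text
top (103, 222) origin (83, 202)
scene (410, 178) origin (390, 158)
top (366, 166) origin (338, 138)
scene (196, 288) origin (168, 260)
top (213, 209) origin (193, 189)
scene (327, 186) origin (307, 166)
[[0.49839296 0.42374008 0.066     ]] [[ 0.61932766 -0.25088418  0.042     ]] [[0.50619747 0.14674523 0.107     ]]
[[406.33657476 169.48359336]]
[[189.57142537 285.33172641]]
[[324.17002719 185.28529193]]
```

Run:
```python
import cv2,numpy as np
```

```text
(no output)
```

View pics/plugz.png

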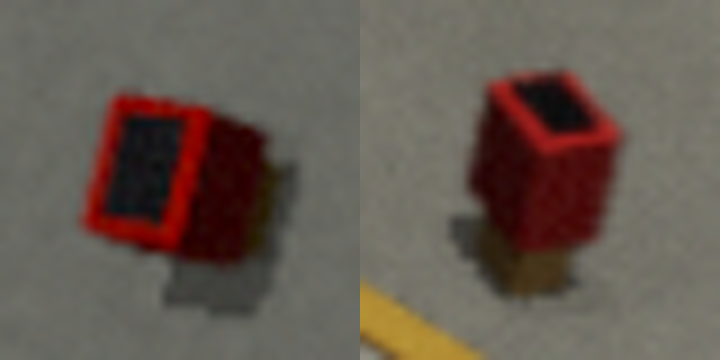

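View pics/sockz.png

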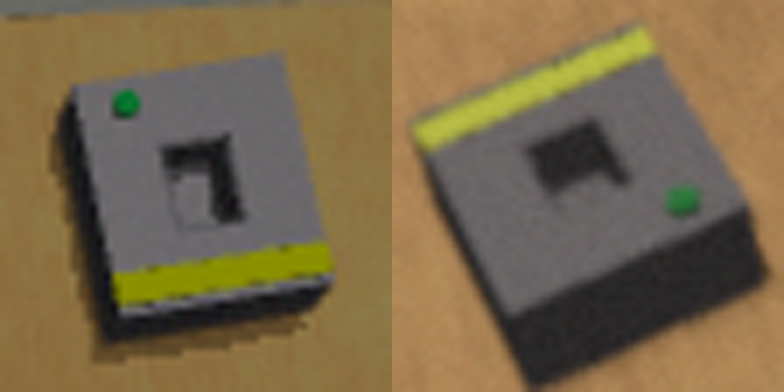

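View pics/handz.png

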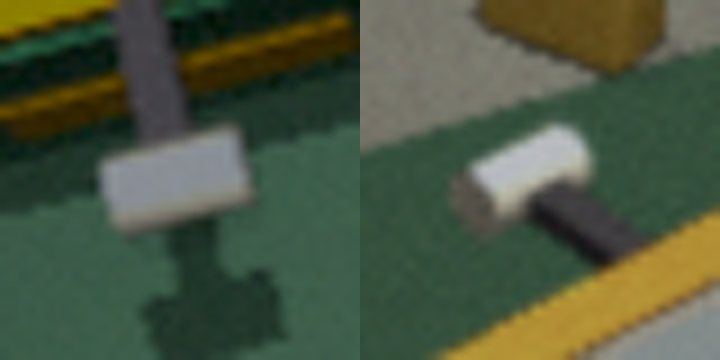

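```bash
cat > fit.py <<'E'
from h import *
def fit(obs,z,x0,fitz=False):
    # obs: list of (g, uv Nx2, model Nx2 local xy); params x,y,yaw
    def w(p):
        c,s=np.cos(p[2]),np.sin(p[2]); return np.array([[c,-s],[s,c]])
    def f(p):
        r=[]
        for g,uv,m in obs:
            P=np.c_[np.array(m)@w(p).T+p[:2],np.full(len(m),z)]
            r.append((proj(g,P)-np.array(uv)).ravel())
        return np.concatenate(r)
    s=least_squares(f,x0); return s.x,s.fun
def u(c,o,s): return (np.array(c,float)+.5)/s-.5+np.array(o)
E
python3 - <<'E'
from fit import *
import pickle
G=pickle.load(open("G0.pkl","rb")); T,S=G["top"],G["scene"]
def rect(a,b): return np.array([[a,b],[a,-b],[-a,-b],[-a,b]])/2e3  # top image order: UL,UR,LR,LL with +x up, +y left
pt=u([(115,95),(210,108),(180,252),(83,230)],(83,202),9)
ps=u([(127,85),(210,72),(262,135),(193,152)],(390,158),9)
# image order cw in both (viewed from above)
st=u([(75,88),(283,53),(330,275),(115,305)],(338,138),7)
ss=u([(356,210),(121,315),(20,128),(248,25)],(168,260),7)
ht=u([(163,148),(230,137),(243,218),(180,230)],(338,138),7)
for nm,o,z,a,b,x0 in [("plug top",[(T,pt)],.066,40,30,(.5,.42,0)),("sock top",[(T,st)],.042,90,80,(.62,-.25,0)),("hole",[(T,ht)],.042,31,23,(.62,-.25,0)),("sock sc",[(S,ss)],.042,90,80,(.62,-.25,0)),("sock both",[(T,st),(S,ss)],.042,90,80,(.62,-.25,0))]:
    x,r=fit([(g,q,rect(a,b)) for g,q in o],z,x0); print(nm,x,np.abs(r).max().round(2))
best=None
for k in range(4):
    x,r=fit([(S,np.roll(ps,k,axis=0),rect(40,30))],.066,(.5,.42,-.2)); print("plug sc",k,x,np.abs(r).max())
# handle triangulate
a=u([(178,180)],(193,189),9);b=u([(165,180)],(307,166),9)
t1,d1=ray(T,a);t2,d2=ray(S,b)
A=np.c_[d1[0],-d2[0]];l=np.linalg.lstsq(A,t2-t1,rcond=None)[0]
print(t1+l[0]*d1[0],t2+l[1]*d2[0]); print(onz(T,a,.107),onz(S,b,.107))
e=onz(T,u([(110,196),(246,163)],(193,189),9),.107);print("barrel ends",e,np.linalg.norm(e[0]-e[1]))
fr=onz(T,[(154,146),(236,112),(256,181),(166,208)],.107);print("frame",fr)
for n,uv,z in [("spool",(299,241),.03),("tape",(165,293),.06),("jar",(105,158),.08),("punch",(393,262),.075),("awl",(343,116),.01)]: print(n,onz(T,[uv],z))
E
```

```text
plug top [ 0.50261786  0.43426123 -0.20840688] 0.64
sock top [ 0.61681201 -0.24092457  0.09050762] 1.26
hole [ 0.61516142 -0.24190096  0.08987059] 0.52
sock sc [ 0.61783048 -0.24000308  0.11180639] 0.82
sock both [ 0.61727414 -0.24036797  0.10236347] 1.21
plug sc 0 [ 0.50631178  0.43597923 -3.30355349] 1.1224392236019298
plug sc 1 [ 0.50640932  0.4360477  -1.54170717] 2.055237151898382
plug sc 2 [ 0.50631178  0.43597923 -0.16196143] 1.1224371544277005
plug sc 3 [0.50640932 0.4360477  1.5998825 ] 2.0552228461354787
[0.50731069 0.14601068 0.10655204] [0.50802933 0.14783106 0.10700735]
[[0.5072144  0.14593664 0.107     ]] [[0.50802103 0.14783617 0.107     ]]
barrel ends [[0.50402013 0.16378658 0.107     ]
 [0.51067838 0.12807042 0.107     ]] 0.03633148064201195
frame [[0.67143746 0.28525535 0.107     ]
 [0.7475733  0.08215715 0.107     ]
 [0.56783212 0.04060039 0.107     ]
 [0.51507657 0.25533126 0.107     ]]
spool [[ 0.42831616 -0.05512878  0.03      ]]
tape [[0.31930823 0.27196376 0.06      ]]
jar [[0.65853051 0.41803151 0.08      ]]
punch [[ 0.35914152 -0.27242561  0.075     ]]
awl [[ 0.76426725 -0.19881899  0.01      ]]
```

```bash
python3 -m inch '[[-1,-18.8,-33.9,0,0,0,0],[-1,-18.8,-33.9,0,0,0,0],[-1,-18.8,-33.9,0,0,0,0],[-1,-18.8,-33.9,0,0,0,0],[-1,-18.8,-33.9,0,0,0,0],[-1,-18.8,-33.9,0,0,0,0],[-1,-18.8,-33.9,0,0,0,0],[-1,-18.8,-33.9,0,0,0,0],[-1,-18.8,-33.9,0,0,0,0],[-1,-18.8,-33.9,0,0,0,0],[-1,-18.8,-33.9,0,0,0,0],[-1,-18.8,-33.9,0,0,0,0],[-1,-18.8,-33.9,0,0,0,0],[-1,-18.8,-33.9,0,0,0,0]]' && python3 -m inch '[[-1,0,0,0,0,0,-6.6],[-1,0,0,0,0,0,-6.6],[-1,0,0,0,0,0,-6.6],[-1,0,0,0,0,0,-6.6],[-1,0,0,0,0,0,-6.6],[-1,0,0,0,0,0,-6.6],[-1,0,0,0,0,0,-6.6],[-1,0,0,0,0,0,-6.6],[-1,0,0,0,0,0,-6.6],[-1,0,0,0,0,0,-6.6],[-1,0,0,0,0,0,-6.6],[-1,0,0,0,0,0,0],[-1,0,0,0,0,0,0]]'
cat > look.py <<'E'
import sys,pickle
from station import *
from h import *
n=sys.argv[1]; tag=sys.argv[2]
o=observe(); g=get_image(n); pickle.dump(g,open(f"{tag}.pkl","wb")); cv2.imwrite(f"pics/{tag}.png",g["color"][:,:,::-1])
print({k:np.round(o[k],4) for k in ("t","eef_pos","ee_rot","force","width")})
print(g["xyz"],g["attitude"])
E
python3 look.py wrist w1
```

```text
t: 1.42
eef_pos: [0.6176, -0.2396, 0.2187]
ee_rot: [3.142, -0.0, -1.172]
force: [0.9, -0.4, -0.5]
width: 0.0929
t: 2.5
eef_pos: [0.6165, -0.2415, 0.2185]
ee_rot: [-3.141, 0.0, 0.091]
force: [-0.2, -0.1, 0.4]
width: 0.0933
{'t': np.float64(2.5), 'eef_pos': array([ 0.6165, -0.2415,  0.2185]), 'ee_rot': array([-3.1412e+00,  1.0000e-04,  9.1200e-02]), 'force': array([-0.1801, -0.0999,  0.4496]), 'width': np.float64(0.0933)}
[ 0.60795562 -0.16504443  0.38435263] [-2.80486816e-01  1.59853300e-04  9.04938557e-02]
```

View pics/w1.png

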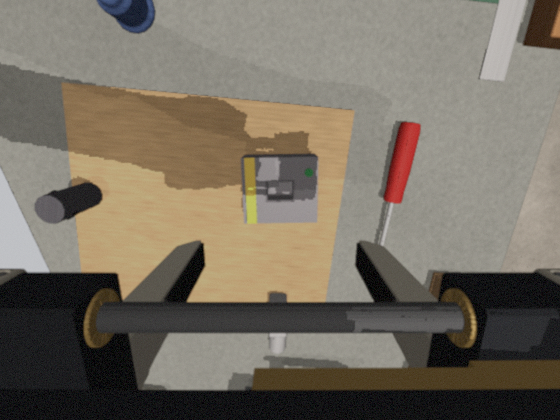

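Wrist view: the socket block is at about (280,190), square in the image, with its hole near (280,189). I'll zoom in for the fit.

Run:
```python
from h import *
import pickle
g=pickle.load(open("w1.pkl","rb"))
im,o=crop(g,(280,188),100,"",7);print(o);cv2.imwrite("pics/w1z.png",im[:600])
for yaw in (.085,.1):
  c,s=np.cos(yaw),np.sin(yaw)
  for a,b in ((31,23),(90,80)):
    m=np.array([[a,b],[a,-b],[-a,-b],[-a,b]])/2e3
    print(((proj(g,np.c_[m@np.array([[c,s],[-s,c]])+[.6165,-.241],np.full(4,.042)])-o+.5)*7-.5).round())
```

```text
(230, 138)
[[454. 304.]
 [451. 436.]
 [271. 435.]
 [270. 303.]]
[[636. 134.]
 [616. 594.]
 [103. 591.]
 [ 90. 131.]]
[[453. 302.]
 [452. 434.]
 [272. 436.]
 [269. 304.]]
[[632. 130.]
 [620. 590.]
 [107. 595.]
 [ 86. 135.]]
```

View pics/w1z.png

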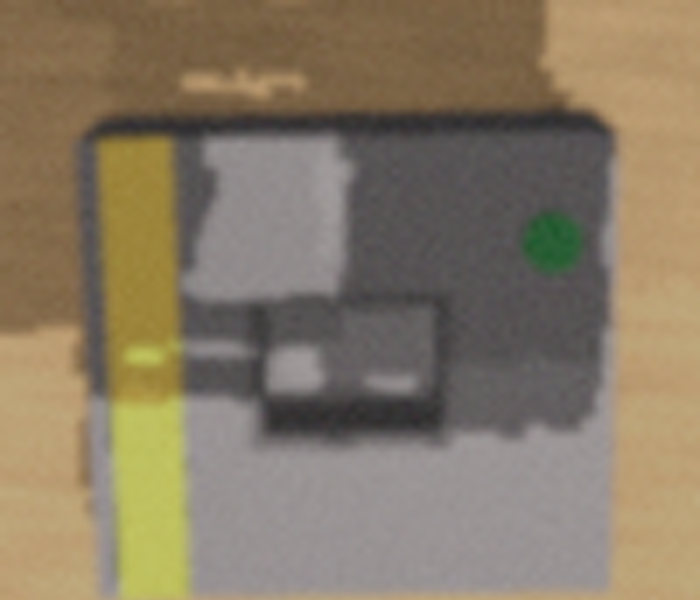

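```bash
python3 -m inch '[[-1,-2.8,-38,0,0,0,0],[-1,-2.8,-38,0,0,0,0],[-1,-2.8,-38,0,0,0,0],[-1,-2.8,-38,0,0,0,0],[-1,-2.8,-38,0,0,0,0],[-1,-2.8,-38,0,0,0,0],[-1,-2.8,-38,0,0,0,0],[-1,-2.8,-38,0,0,0,0],[-1,-2.8,-38,0,0,0,0],[-1,-2.8,-38,0,0,0,0],[-1,-2.8,-38,0,0,0,0],[-1,-2.8,-38,0,0,0,0],[-1,-2.8,-38,0,0,0,0],[-1,-2.8,-38,0,0,0,0],[-1,-2.8,-38,0,0,0,0],[-1,-2.8,-38,0,0,0,0],[-1,-2.8,-38,0,0,0,0],[-1,-2.8,-38,0,0,0,0]]' && python3 -m inch '[[-1,0,0,0,0,0,5.4],[-1,0,0,0,0,0,5.4],[-1,0,0,0,0,0,5.4],[-1,0,0,0,0,0,0],[-1,0,0,0,0,0,0]]'
python3 look.py wrist w2
python3 - <<'E'
from h import *
import pickle
g=pickle.load(open("w2.pkl","rb"))
c=proj(g,[[.5045,.435,.066]])[0];print(c)
im,o=crop(g,c,80,"",7);print(o);cv2.imwrite("pics/w2z.png",im)
E
```

```text
t: 4.05
eef_pos: [0.5009, 0.4368, 0.2187]
ee_rot: [3.141, -0.0, 0.092]
force: [0.9, 0.1, 0.3]
width: 0.0932
t: 4.47
eef_pos: [0.5013, 0.4351, 0.2186]
ee_rot: [3.141, -0.0, -0.186]
force: [-0.4, -0.3, -0.7]
width: 0.0929
{'t': np.float64(4.4667), 'eef_pos': array([0.5013, 0.4351, 0.2186]), 'ee_rot': array([ 3.1414e+00, -4.0000e-04, -1.8640e-01]), 'force': array([-0.3596, -0.283 , -0.687 ]), 'width': np.float64(0.0929)}
[0.51400382 0.51063828 0.38451529] [-2.81094227e-01 -2.76115522e-04 -1.87068630e-01]
[283.93432156 194.60497094]
(243, 154)
```

View pics/w2.png

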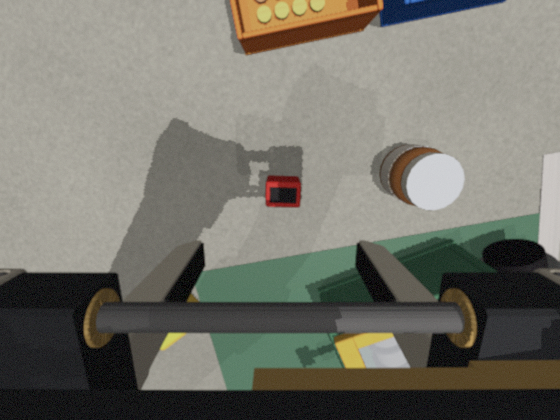

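View pics/w2z.png

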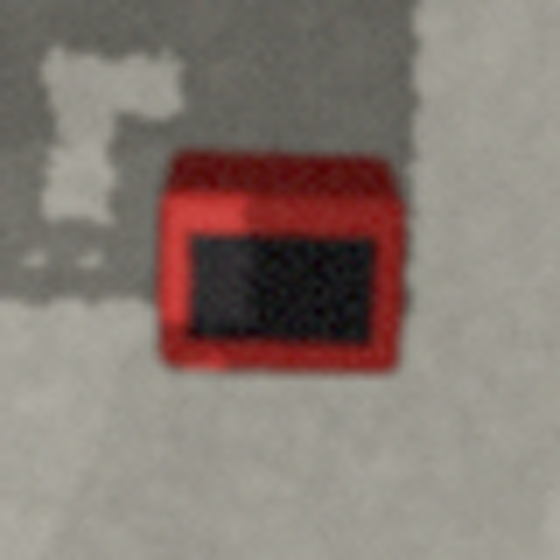

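Run:
```python
from fit import *
import pickle
g=pickle.load(open("w2.pkl","rb"))
m=np.array([[-20,15],[20,15],[20,-15],[-20,-15]])/1e3
x,r=fit([(g,u([(160,193),(406,199),(400,373),(162,370)],(243,154),7),m)],.066,(.504,.435,-.19));print(x,r.round(2))
m2=m*[27/40*1.15,17/30]
w=pickle.load(open("w1.pkl","rb"))
x2,r=fit([(w,u([(262,303),(442,299),(442,438),(260,438)],(230,138),7),np.array([[-15.5,11.5],[15.5,11.5],[15.5,-11.5],[-15.5,-11.5]])/1e3)],.042,(.615,-.241,.09));print(x2,r.round(2))
yaw=-.1864; d=x[:2]-[.5013,.4351]
print(d@[np.cos(yaw),np.sin(yaw)],d@[np.sin(yaw),-np.cos(yaw)])
```

```text
[ 0.50338705  0.43556524 -0.20228298] [-0.53 -0.41  0.73 -0.72  0.64  0.67 -0.85  0.58]
[ 0.61483727 -0.24119561  0.09503915] [-0.39  0.11  0.16  0.57  0.01 -0.41  0.22 -0.3 ]
0.001964681036474592 -0.0008439550936649409
```

```bash
python3 -m inch '[[-1,2,-0.8,25,0,0,0.8],[-1,0,0,30,0,0,0],[-1,0,0,30,0,0,0],[-1,0,0,30,0,0,0],[-1,0,0,30,0,0,0],[-1,0,0,20,0,0,0],[-1,0,0,14,0,0,0],[-1,0,0,8.5,0,0,0],[-1,0,0,0,0,0,0],[1,0,0,0,0,0,0],[1,0,0,0,0,0,0],[1,0,0,0,0,0,0],[1,0,0,0,0,0,0],[1,0,0,0,0,0,0],[1,0,0,0,0,0,0],[1,0,0,0,0,0,0],[1,0,0,0,0,0,0]]'
python3 look.py wrist w3
```

```text
t: 5.93
eef_pos: [0.5036, 0.4353, 0.0312]
ee_rot: [-3.141, -0.0, -0.202]
force: [-0.6, -0.0, -1.1]
width: 0.0444
{'t': np.float64(5.9333), 'eef_pos': array([0.5036, 0.4353, 0.0312]), 'ee_rot': array([-3.1415e+00, -1.0000e-04, -2.0160e-01]), 'force': array([-0.559 , -0.0249, -1.1466]), 'width': np.float64(0.0444)}
[0.51754415 0.51055672 0.19710522] [-2.80781484e-01  1.75754815e-05 -2.02257462e-01]
```

View pics/w3.png

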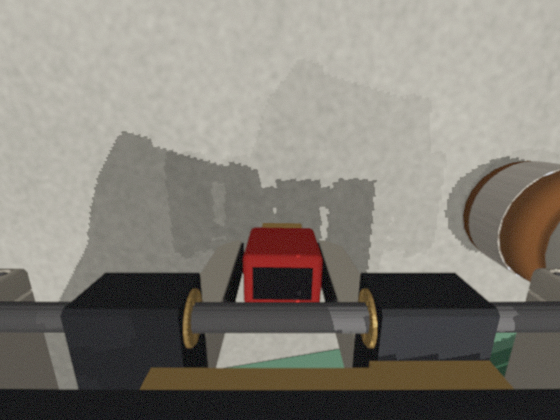

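Plug sits between the fingers at (282,262), width 44 mm and still closing. I'll finish closing and lift.

```bash
python3 -m inch '[[1,0,0,0,0,0,0],[1,0,0,0,0,0,0],[1,0,0,0,0,0,0],[1,0,0,0,0,0,0],[1,0,0,-5,0,0,0],[1,0,0,-15,0,0,0],[1,0,0,-30,0,0,0],[1,0,0,-35,0,0,0],[1,0,0,-35,0,0,0],[1,0,0,-35,0,0,0],[1,0,0,-20,0,0,0],[1,0,0,0,0,0,0],[1,0,0,0,0,0,0]]'
python3 look.py wrist w4
python3 - <<'E'
from h import *
import pickle
g=pickle.load(open("w4.pkl","rb"))
im,o=crop(g,(282,250),100,"",6);print(o);cv2.imwrite("pics/w4z.png",im)
E
```

```text
t: 7.07
eef_pos: [0.5037, 0.4354, 0.2072]
ee_rot: [-3.14, -0.001, -0.202]
force: [0.1, 0.0, -1.6]
width: 0.0399
{'t': np.float64(7.0667), 'eef_pos': array([0.5037, 0.4354, 0.2072]), 'ee_rot': array([-3.1402e+00, -1.0000e-03, -2.0160e-01]), 'force': array([ 0.1181,  0.0105, -1.6041]), 'width': np.float64(0.0399)}
[0.51738525 0.51046004 0.37318479] [-0.27945171 -0.00098984 -0.20231643]
(232, 200)
```

View pics/w4z.png

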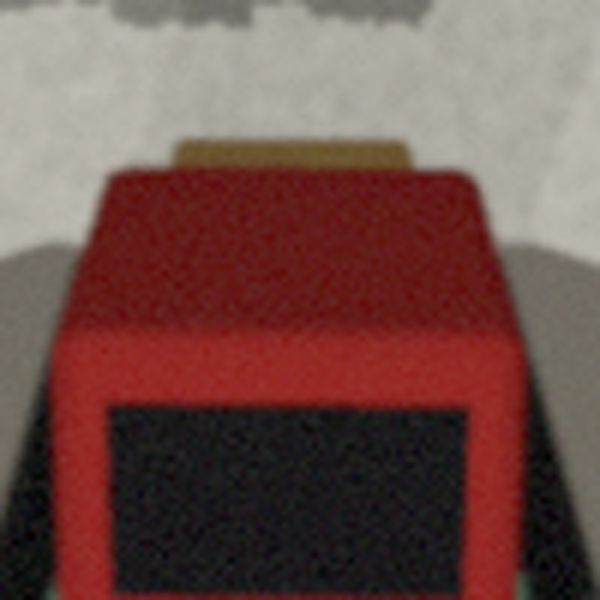

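Run:
```python
from fit import *
import pickle
g=pickle.load(open("w4.pkl","rb"))
tcp=np.array([.5037,.4354,.2072]); Rt=R.from_euler('xyz',[-3.1402,-.001,-.2016])*R.from_euler('x',np.pi) # x, y up-image, z up
P=np.array([[-20,15,66],[20,15,66],[-20,15,22],[20,15,22],[-14,10,0],[14,10,0]])/1e3
o=u([(50,332),(527,336),(106,170),(480,170),(172,138),(414,140)],(232,200),6)
def f(p):
    Q=R.from_euler('xyz',[p[3],0,p[4]]).apply(P-[0,0,.05])+[p[0],p[1],p[2]+.019]
    return (proj(g,Rt.apply(Q)+tcp)-o).ravel()
s=least_squares(f,[0]*5,x_scale=.01);print(s.x.round(4),s.fun.round(2))
s=least_squares(lambda q:f([q[0],q[1],q[2],0,0]),[0]*3,x_scale=.01);print(s.x.round(4),s.fun.round(2))
```

```text
[-0.0014 -0.0022 -0.0038 -0.0121 -0.0055] [ 0.34  0.45  0.71  0.14 -0.16 -1.18 -0.48 -0.9   0.38  0.82 -1.16  0.66]
[-0.0013 -0.0027 -0.0049] [ 0.63  1.18  0.39  0.46 -0.01 -1.22 -0.65 -1.26  0.49  0.38 -1.22  0.02]
```

```bash
python3 -m inch '[[1,13.64,35.58,0,0,0,0],[1,13.64,35.58,0,0,0,0],[1,13.64,35.58,0,0,0,0],[1,13.64,35.58,0,0,0,0],[1,13.64,35.58,0,0,0,0],[1,13.64,35.58,0,0,0,0],[1,13.64,35.58,0,0,0,0],[1,13.64,35.58,0,0,0,0],[1,13.64,35.58,0,0,0,0],[1,13.64,35.58,0,0,0,0],[1,13.64,35.58,0,0,0,0],[1,13.64,35.58,0,0,0,0],[1,13.64,35.58,0,0,0,0],[1,13.64,35.58,0,0,0,0],[1,13.64,35.58,0,0,0,0],[1,13.64,35.58,0,0,0,0],[1,13.64,35.58,0,0,0,0],[1,13.64,35.58,0,0,0,0]]' && python3 -m inch '[[1,0,0,30,0,0,-5.63],[1,0,0,30,0,0,-5.63],[1,0,0,30,0,0,-5.63],[1,0,0,20,0,0,0],[1,0,0,10,0,0,0],[1,0,0,0,0,0,0],[1,0,0,0,0,0,0]]'
python3 look.py scene s5; python3 look.py top t5; python3 look.py wrist w5
python3 - <<'E'
from h import *
import pickle
a=[]
for n,c in (("s5",(192,282)),("t5",(366,166)),("w5",(280,230))):
    g=pickle.load(open(n+".pkl","rb")); w=64 if n!="w5" else 200
    im,o=crop(g,c,w,"",1);print(n,o);a.append(cv2.resize(im,(264*1,264),interpolation=cv2.INTER_CUBIC))
cv2.imwrite("pics/z5.png",np.hstack(a))
E
```

```text
t: 8.62
eef_pos: [0.6148, -0.243, 0.2038]
ee_rot: [-3.141, 0.004, -0.201]
force: [0.9, 0.9, -1.6]
width: 0.0399
t: 9.2
eef_pos: [0.6156, -0.2409, 0.0853]
ee_rot: [-3.141, 0.002, 0.093]
force: [1.1, -0.0, -1.0]
width: 0.0395
{'t': np.float64(9.2), 'eef_pos': array([ 0.6156, -0.2409,  0.0853]), 'ee_rot': array([-3.1407e+00,  1.7000e-03,  9.2900e-02]), 'force': array([ 1.0806, -0.0247, -1.0062]), 'width': np.float64(0.0395)}
[ 1.22481267 -0.29400769  0.74219079] [0.86402172 0.0218669  1.14087382]
{'t': np.float64(9.25), 'eef_pos': array([ 0.6163, -0.2412,  0.0864]), 'ee_rot': array([ 3.1416e+00, -1.0000e-04,  9.3000e-02]), 'force': array([-0.3606,  0.3866, -0.8008]), 'width': np.float64(0.0399)}
[ 0.30463173 -0.00982913  1.04951609] [ 0.20737431 -0.00236572 -1.63104418]
{'t': np.float64(9.3), 'eef_pos': array([ 0.6167, -0.2413,  0.0871]), 'ee_rot': array([ 3.141e+00, -1.300e-03,  9.310e-02]), 'force': array([-0.6771, -0.0174, -0.9266]), 'width': np.float64(0.04)}
[ 0.60775811 -0.16469644  0.25296676] [-0.28143636 -0.00124237  0.09242176]
s5 (160, 250)
t5 (334, 134)
w5 (180, 130)
```

View pics/z5.png

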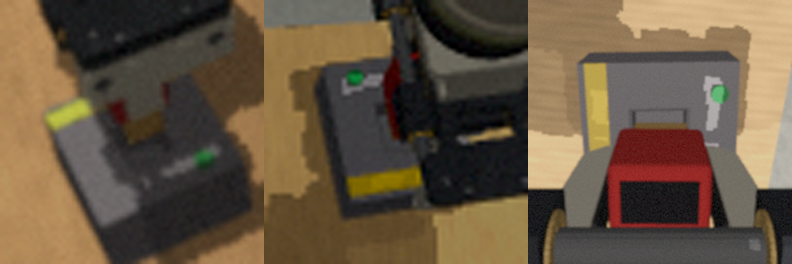

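Run:
```python
from h import *
import pickle
g=pickle.load(open("w5.pkl","rb"))
im,o=crop(g,(280,220),100,"",6);print(o);cv2.imwrite("pics/w5z.png",im)
```

```text
(230, 170)
```

View pics/w5z.png

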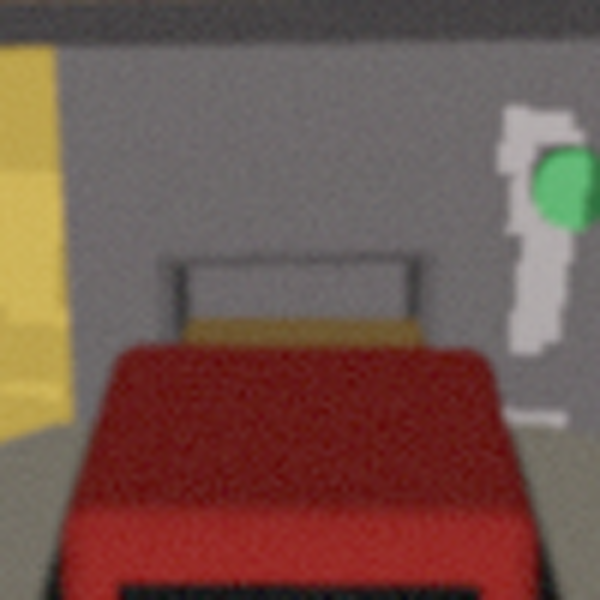

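Run:
```python
from fit import *
import pickle
g=pickle.load(open("w5.pkl","rb"))
tcp=np.array([.6167,-.2413,.0871]);Rz=R.from_euler('z',.093)
def pr(P,): return ((proj(g,Rz.apply(np.array(P)/1e3)+tcp)-[230,170]+.5)*6-.5).round()
print("foot", pr([[-14,10,-31],[14,10,-31]]),"obs 182,422 y320")
print("shoulder", pr([[-20,15,-9],[20,15,-9]]),"obs 112?,492 y348")
z=42-87.1
for c in (0,2): print("hole",c, pr([[-15.5-c,11.5+c,z],[15.5+c,11.5+c,z]]))
print("inner at -2",pr([[-15.5,11.5,z-2],[15.5,11.5,z-2]]))
print("block back",pr([[0,40,z]]))
```

```text
foot [[196. 316.]
 [433. 315.]] obs 182,422 y320
shoulder [[126. 338.]
 [507. 338.]] obs 112?,492 y348
hole 0 [[190. 268.]
 [437. 268.]]
hole 2 [[174. 253.]
 [454. 252.]]
inner at -2 [[191. 263.]
 [436. 263.]]
block back [[314.  42.]]
```

```bash
python3 -m inch '[[1,-0.6,-0.2,5,0,0,0],[1,0,0,5,0,0,0],[1,0,0,4,0,0,0],[1,0,0,3,0,0,0],[1,0,0,3,0,0,0],[1,0,0,0,0,0,0]]' && python3 -m inch '[[1,0,0,3,0,0,0],[1,0,0,3,0,0,0],[1,0,0,3,0,0,0],[1,0,0,0,0,0,0]]'; python3 look.py wrist w6
```

```text
t: 9.85
eef_pos: [0.615, -0.2411, 0.0654]
ee_rot: [-3.141, 0.001, 0.093]
force: [-0.4, -0.4, -1.7]
width: 0.0398
t: 10.18
eef_pos: [0.615, -0.2411, 0.0564]
ee_rot: [-3.141, 0.001, 0.093]
force: [-0.2, -0.1, -2.0]
width: 0.0401
{'t': np.float64(10.1833), 'eef_pos': array([ 0.615 , -0.2411,  0.0564]), 'ee_rot': array([-3.1413e+00,  9.0000e-04,  9.3200e-02]), 'force': array([-0.2066, -0.1208, -2.0163]), 'width': np.float64(0.0401)}
[ 0.60641575 -0.16466262  0.22229963] [-0.28053764  0.000837    0.09254503]
```

View pics/w6.png

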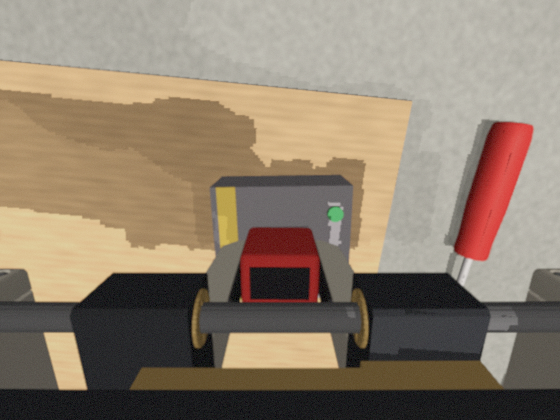

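No resistance with the foot some 17 mm into the hole. Continuing to the shoulder, with slight overpress.

```bash
python3 -m inch '[[1,0,0,2,0,0,0],[1,0,0,2,0,0,0],[1,0,0,1.2,0,0,0],[1,0,0,0.8,0,0,0],[1,0,0,0,0,0,0],[1,0,0,0,0,0,0]]'
```

```text
t: 10.73
eef_pos: [0.6153, -0.2412, 0.0512]
ee_rot: [3.141, 0.0, 0.093]
force: [-0.2, 0.1, 0.8]
width: 0.04
```

```bash
python3 -m inch '[[1,0,0,0.7,0,0,0],[1,0,0,0.5,0,0,0],[1,0,0,0,0,0,0],[1,0,0,0,0,0,0]]'
```

```text
t: 11.07
eef_pos: [0.6154, -0.2412, 0.051]
ee_rot: [3.141, -0.0, 0.093]
force: [-2.2, 0.9, 10.4]
width: 0.0399
```

Seated: force is rising and z is no longer changing. Release.

```bash
python3 -m inch '[[-1,0,0,-0.8,0,0,0],[-1,0,0,0,0,0,0],[-1,0,0,0,0,0,0],[-1,0,0,0,0,0,0],[-1,0,0,0,0,0,0],[-1,0,0,0,0,0,0],[-1,0,0,0,0,0,0],[-1,0,0,0,0,0,0],[-1,0,0,-10,0,0,0],[-1,0,0,-30,0,0,0],[-1,0,0,-40,0,0,0],[-1,0,0,-40,0,0,0],[-1,0,0,-40,0,0,0],[-1,0,0,-10,0,0,0],[-1,0,0,0,0,0,0]]'; python3 look.py wrist w7;python3 look.py scene s7
python3 - <<'E'
from h import *
import pickle
a=[]
for n,c in (("s7",(192,282)),("w7",(280,190))):
    g=pickle.load(open(n+".pkl","rb"))
    im,o=crop(g,c,64,"",6);print(n,o);a.append(im)
cv2.imwrite("pics/z7.png",np.hstack(a))
E
```

```text
t: 12.32
eef_pos: [0.6172, -0.2416, 0.2256]
ee_rot: [3.139, -0.006, 0.093]
force: [-0.4, -0.4, -0.0]
width: 0.093
{'t': np.float64(12.3167), 'eef_pos': array([ 0.6172, -0.2416,  0.2256]), 'ee_rot': array([ 3.1386, -0.0065,  0.0929]), 'force': array([-0.4293, -0.4013, -0.0413]), 'width': np.float64(0.093)}
[ 0.60732626 -0.16470764  0.3911944 ] [-0.28389405 -0.00645498  0.09225074]
{'t': np.float64(12.3667), 'eef_pos': array([ 0.6159, -0.2415,  0.2229]), 'ee_rot': array([ 3.1399e+00, -3.1000e-03,  9.3000e-02]), 'force': array([ 0.3753,  0.0394, -0.9435]), 'width': np.float64(0.0932)}
[ 1.22481267 -0.29400769  0.74219079] [0.86402172 0.0218669  1.14087382]
s7 (160, 250)
w7 (248, 158)
```

View pics/z7.png

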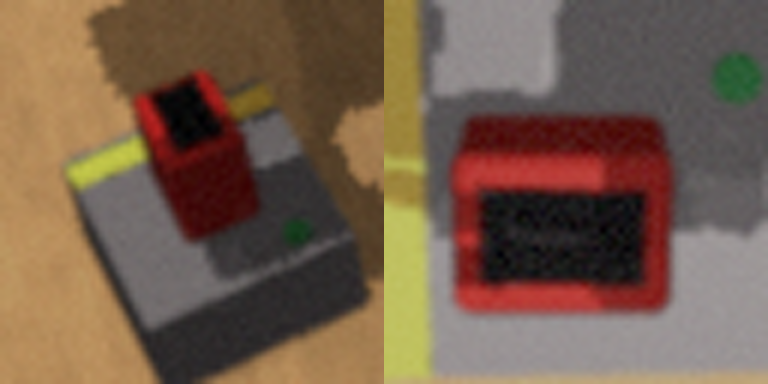

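Both views show the plug upright with its shoulder on the block. Next, hover over the handle.

```bash
python3 -m inch '[[-1,-6,-33,0,0,0,0],[-1,-6,-33,0,0,0,0],[-1,-6,-33,0,0,0,0],[-1,-6,-33,0,0,0,0],[-1,-6,-33,0,0,0,0],[-1,-6,-33,0,0,0,0],[-1,-6,-33,0,0,0,0],[-1,-6,-33,0,0,0,0],[-1,-6,-33,0,0,0,0],[-1,-6,-33,0,0,0,0],[-1,-6,-33,0,0,0,0],[-1,-6,-33,0,0,0,0]]' && python3 -m inch '[[-1,0,0,0,0,0,-6.81],[-1,0,0,0,0,0,-6.81],[-1,0,0,0,0,0,-6.81],[-1,0,0,0,0,0,-6.81],[-1,0,0,0,0,0,-6.81],[-1,0,0,0,0,0,-6.81],[-1,0,0,0,0,0,-6.81],[-1,0,0,0,0,0,-6.81],[-1,0,0,0,0,0,-6.81],[-1,0,0,0,0,0,-6.81],[-1,0,0,0,0,0,-6.81],[-1,0,0,0,0,0,-6.81],[-1,0,0,0,0,0,-6.81],[-1,0,0,0,0,0,-6.81],[-1,0,0,0,0,0,0],[-1,0,0,0,0,0,0]]'; python3 look.py wrist w8;python3 look.py scene s8
python3 - <<'E'
from h import *
import pickle
g=pickle.load(open("w8.pkl","rb"))
c=proj(g,[[.5075,.147,.107]])[0];print(c)
im,o=crop(g,c,80,"",7);print(o);cv2.imwrite("pics/w8z.png",im)
E
```

```text
t: 13.42
eef_pos: [0.5051, 0.1473, 0.219]
ee_rot: [3.141, 0.003, 0.093]
force: [1.0, -0.0, -0.0]
width: 0.0932
t: 14.75
eef_pos: [0.5061, 0.1459, 0.2193]
ee_rot: [-3.139, -0.001, 1.754]
force: [0.2, -0.8, -0.0]
width: 0.093
{'t': np.float64(14.75), 'eef_pos': array([0.5061, 0.1459, 0.2193]), 'ee_rot': array([-3.1387e+00, -7.0000e-04,  1.7536e+00]), 'force': array([ 0.2213, -0.8387, -0.049 ]), 'width': np.float64(0.093)}
[0.42912903 0.13155385 0.38538707] [-2.78259507e-01 -9.98120147e-04  1.75291465e+00]
{'t': np.float64(14.8), 'eef_pos': array([0.5063, 0.146 , 0.2196]), 'ee_rot': array([-3.1394e+00, -5.0000e-04,  1.7531e+00]), 'force': array([-0.635 ,  0.0176, -0.7942]), 'width': np.float64(0.0926)}
[ 1.22481267 -0.29400769  0.74219079] [0.86402172 0.0218669  1.14087382]
[280.49368696 208.65178741]
(240, 168)
```

View pics/w8.png

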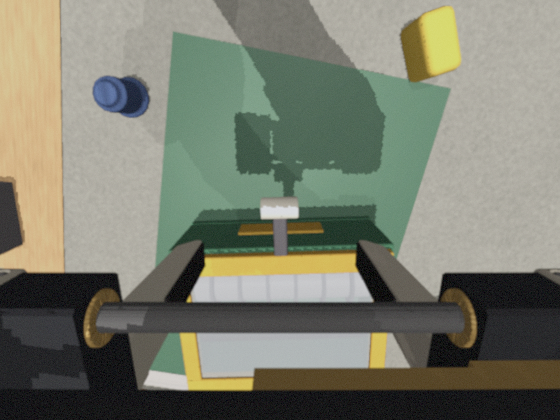

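View pics/w8z.png

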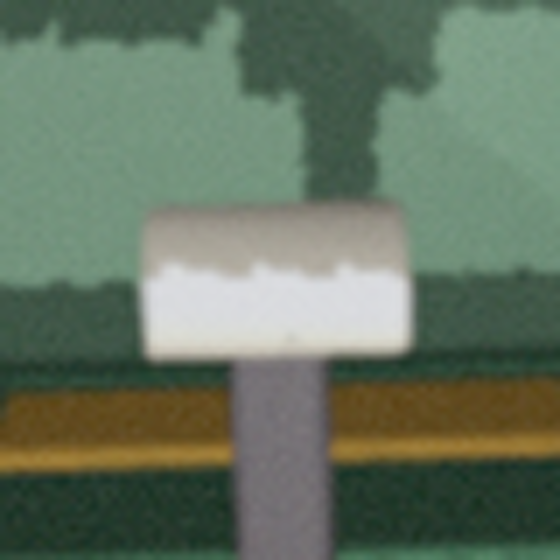

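View pics/s8.png

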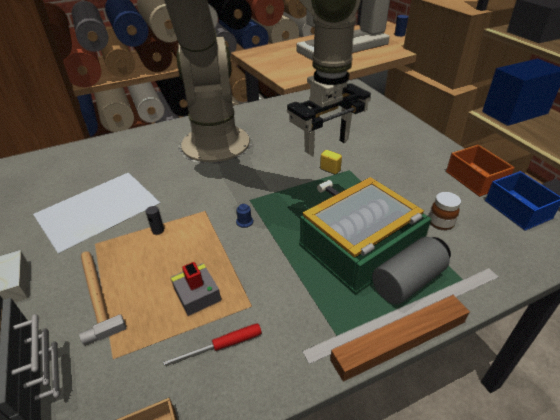

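The handle is seen at (279,208), within about 1 mm of where it was predicted, and is aligned with the jaws. I'll descend and grip the flat ends.

```bash
python3 -m inch '[[-1,0.9,0.8,20,0,0,0],[-1,0,0,30,0,0,0],[-1,0,0,30,0,0,0],[-1,0,0,25,0,0,0],[-1,0,0,16,0,0,0],[-1,0,0,10,0,0,0],[-1,0,0,0,0,0,0]]'; python3 look.py wrist w9
```

```text
t: 15.43
eef_pos: [0.5065, 0.1473, 0.088]
ee_rot: [-3.139, 0.0, 1.756]
force: [0.2, -0.6, -0.6]
width: 0.0931
{'t': np.float64(15.4333), 'eef_pos': array([0.5065, 0.1473, 0.088 ]), 'ee_rot': array([-3.1388e+00,  4.0000e-04,  1.7563e+00]), 'force': array([ 0.2024, -0.6333, -0.5759]), 'width': np.float64(0.0931)}
[0.42952173 0.13287055 0.25411674] [-2.78257347e-01  2.13962462e-04  1.75559134e+00]
```

View pics/w9.png

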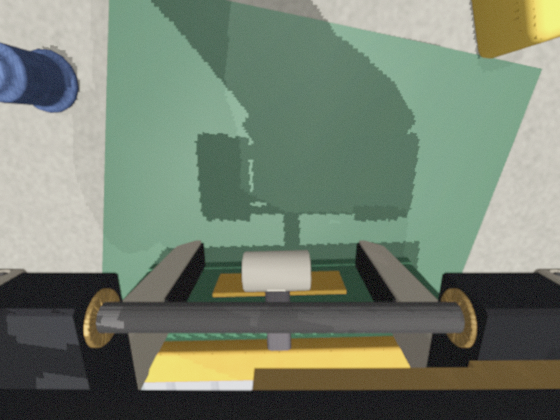

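The barrel, at (277,271), is centred between the fingers. Closing.

```bash
python3 -m inch '[[1,0,0,0,0,0,0],[1,0,0,0,0,0,0],[1,0,0,0,0,0,0],[1,0,0,0,0,0,0],[1,0,0,0,0,0,0],[1,0,0,0,0,0,0],[1,0,0,0,0,0,0],[1,0,0,0,0,0,0],[1,0,0,0,0,0,0],[1,0,0,0,0,0,0],[1,0,0,0,0,0,0],[1,0,0,0,0,0,0],[1,0,0,0,0,0,0]]'
python3 - <<'E'
import numpy as np
a=np.radians(np.linspace(0,50,21));r=225
print(np.c_[np.degrees(a[1:]),np.diff(-r*np.cos(a)),-np.diff(r*np.sin(a))].round(2))
E
```

```text
t: 16.57
eef_pos: [0.5077, 0.1456, 0.0895]
ee_rot: [-3.141, 0.003, 1.757]
force: [2.7, -5.3, 0.5]
width: 0.036
[[ 2.5   0.21 -9.81]
 [ 5.    0.64 -9.8 ]
 [ 7.5   1.07 -9.76]
 [10.    1.49 -9.7 ]
 [12.5   1.92 -9.63]
 [15.    2.33 -9.54]
 [17.5   2.75 -9.42]
 [20.    3.16 -9.3 ]
 [22.5   3.56 -9.15]
 [25.    3.95 -8.99]
 [27.5   4.34 -8.8 ]
 [30.    4.72 -8.61]
 [32.5   5.09 -8.39]
 [35.    5.45 -8.16]
 [37.5   5.8  -7.92]
 [40.    6.14 -7.66]
 [42.5   6.47 -7.38]
 [45.    6.79 -7.09]
 [47.5   7.09 -6.79]
 [50.    7.38 -6.47]]
```

```bash
python3 -m inch '[[1,-1,0.2,-9.8,0,0,0],[1,0,0.6,-9.8,0,0,0],[1,0,1.1,-9.8,0,0,0],[1,0,1.5,-9.7,0,0,0],[1,0,1.9,-9.6,0,0,0],[1,0,2.3,-9.5,0,0,0],[1,0,2.7,-9.4,0,0,0],[1,0,3.2,-9.3,0,0,0],[1,0,0,0,0,0,0]]'; python3 look.py scene s10; python3 look.py wrist w10
```

```text
t: 17.32
eef_pos: [0.5213, 0.1486, 0.1683]
ee_rot: [3.141, 0.001, 1.757]
force: [0.4, -4.4, -3.8]
width: 0.0356
{'t': np.float64(17.3167), 'eef_pos': array([0.5213, 0.1486, 0.1683]), 'ee_rot': array([3.1410e+00, 8.0000e-04, 1.7566e+00]), 'force': array([ 0.4065, -4.4395, -3.8058]), 'width': np.float64(0.0356)}
[ 1.22481267 -0.29400769  0.74219079] [0.86402172 0.0218669  1.14087382]
{'t': np.float64(17.3667), 'eef_pos': array([0.5211, 0.1486, 0.1676]), 'ee_rot': array([3.1411e+00, 6.0000e-04, 1.7566e+00]), 'force': array([ 1.6306, -3.9128, -3.254 ]), 'width': np.float64(0.0361)}
[0.44356574 0.13405953 0.33343373] [-2.81512390e-01  3.53940536e-04  1.75595058e+00]
```

View pics/s10.png

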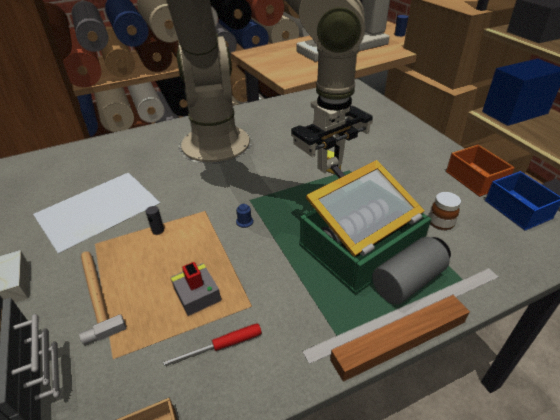

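View pics/w10.png

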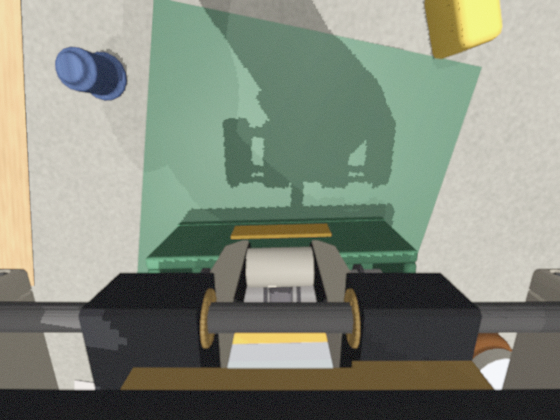

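The guard has lifted to about 20° with the barrel at (280,266) still between the pads. I'll continue to 50°.

```bash
python3 -m inch '[[1,0,3.6,-9.2,0,0,0],[1,0,4,-9,0,0,0],[1,0,4.3,-8.8,0,0,0],[1,0,4.7,-8.6,0,0,0],[1,0,5.1,-8.4,0,0,0],[1,0,5.5,-8.2,0,0,0],[1,0,5.8,-7.9,0,0,0],[1,0,6.1,-7.7,0,0,0],[1,0,6.5,-7.4,0,0,0],[1,0,6.8,-7.1,0,0,0],[1,0,7.1,-6.8,0,0,0],[1,0,7.4,-6.4,0,0,0],[1,0,0,0,0,0,0],[1,0,0,0,0,0,0],[1,0,0,0,0,0,0],[1,0,0,0,0,0,0]]'; python3 look.py scene s11; python3 look.py wrist w11;python3 look.py top t11
```

```text
t: 18.75
eef_pos: [0.5861, 0.1626, 0.2621]
ee_rot: [3.141, -0.002, 1.758]
force: [-1.1, 5.3, -1.7]
width: 0.0361
{'t': np.float64(18.75), 'eef_pos': array([0.5861, 0.1626, 0.2621]), 'ee_rot': array([ 3.1413e+00, -1.7000e-03,  1.7583e+00]), 'force': array([-1.0612,  5.2557, -1.6883]), 'width': np.float64(0.0361)}
[ 1.22481267 -0.29400769  0.74219079] [0.86402172 0.0218669  1.14087382]
{'t': np.float64(18.8), 'eef_pos': array([0.5861, 0.1626, 0.2622]), 'ee_rot': array([ 3.1412e+00, -1.6000e-03,  1.7583e+00]), 'force': array([-2.1469,  4.8994, -2.6956]), 'width': np.float64(0.036)}
[0.50876456 0.14759297 0.42799193] [-0.28149305 -0.00190343  1.75757853]
{'t': np.float64(18.85), 'eef_pos': array([0.5862, 0.1625, 0.2621]), 'ee_rot': array([ 3.1412e+00, -1.7000e-03,  1.7581e+00]), 'force': array([-2.6451,  4.7257, -2.1267]), 'width': np.float64(0.0356)}
[ 0.30463173 -0.00982913  1.04951609] [ 0.20737431 -0.00236572 -1.63104418]
```

View pics/s11.png

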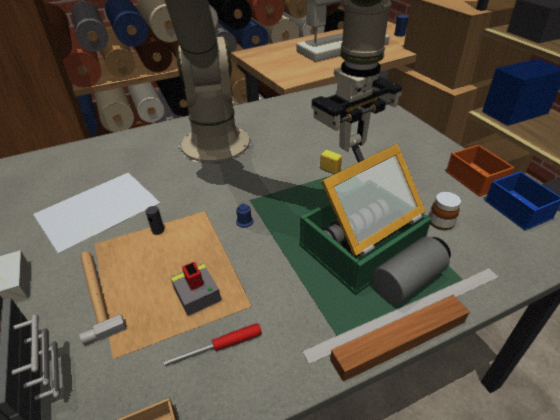

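View pics/w11.png

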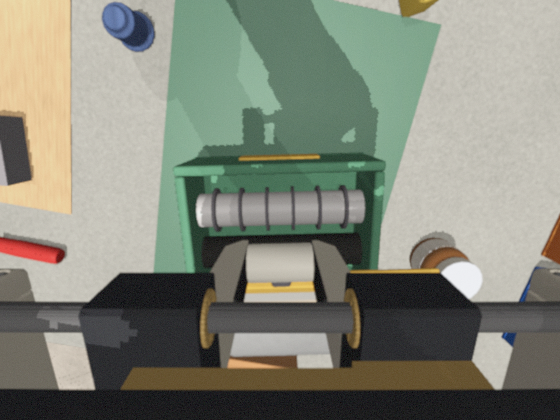

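View pics/t11.png

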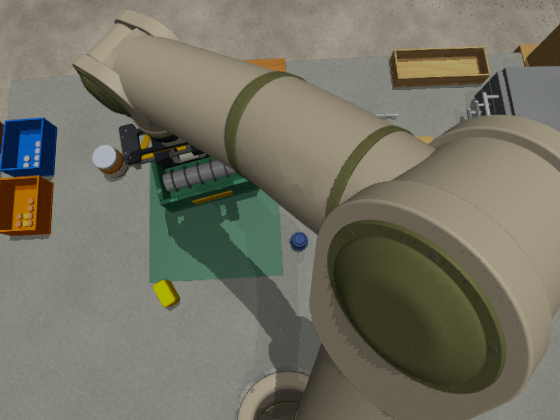

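```bash
python3 -m inch '[[1,0,0,0,0,0,0],[1,0,0,0,0,0,0],[1,0,0,0,0,0,0],[1,0,0,0,0,0,0]]'
python3 - <<'E'
from h import *
import pickle
g=pickle.load(open("s11.pkl","rb"))
d=np.array([np.cos(.186),np.sin(.186)]);n=np.array([-d[1],d[0]])
hg=np.array([.5072,.147])+.225*d
for r in (44,47,50,53,56):
    a=np.radians(r); f=lambda L,y:np.r_[hg-L*np.cos(a)*d+y*n,.107+L*np.sin(a)]
    print(r,proj(g,[f(.176,0),f(.225,0),f(.176,.1),f(.176,-.1)]).round(1).tolist())
im,o=crop(g,(365,175),110,"",6);print(o);cv2.imwrite("pics/s11z.png",im[:600])
E
```

```text
t: 19.23
eef_pos: [0.5861, 0.1626, 0.2622]
ee_rot: [3.141, -0.002, 1.758]
force: [-2.0, 3.8, -2.3]
width: 0.0354
44 [[355.6, 163.1], [346.2, 143.3], [387.0, 148.6], [321.1, 179.0]]
47 [[358.0, 162.0], [349.1, 141.6], [389.5, 147.5], [323.2, 178.0]]
50 [[360.5, 161.1], [352.2, 140.2], [392.1, 146.5], [325.5, 177.2]]
53 [[363.1, 160.3], [355.4, 139.0], [394.9, 145.6], [327.9, 176.6]]
56 [[365.8, 159.8], [358.9, 138.1], [397.7, 145.0], [330.5, 176.2]]
(310, 120)
```

View pics/s11z.png

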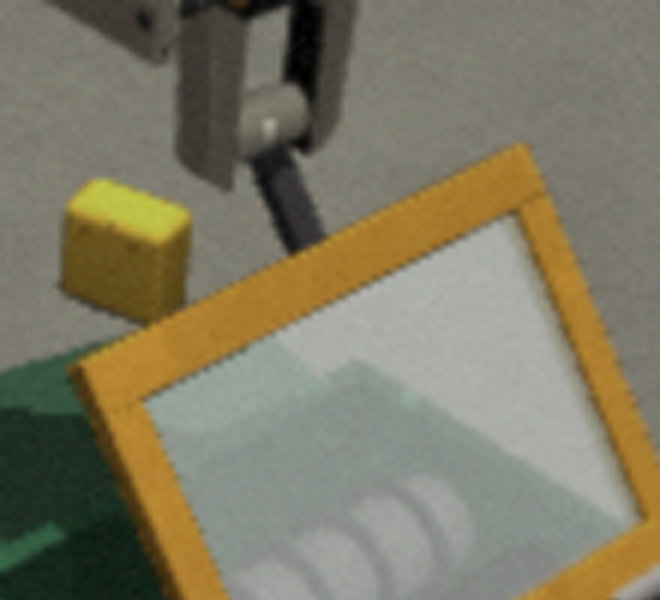

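Run:
```python
from station import *
o=observe();print(o["t"],o["eef_pos"],o["force"],o["width"]);print(job_done())
```

```text
19.2333 [0.58612063 0.16259476 0.26216082] [-2.0070854   3.83723627 -2.27463348] 0.03537050461930623
the job is handed in; nothing more can be done
None
```

I plugged the red plug into the socket and let go, then lifted the guard to about 50° and handed the job in at 19.2 s with the gripper still holding it. The hand-in reports no verdict, so I don't know whether the run passed.

- **Plug:** The arm stopped going down at the expected seated height, with the downward force rising to about 10 N. After I let go, the wrist and scene pictures showed the plug upright with its shoulder on the block. The last scene picture still showed it in place.
- **Guard:** From the tool's height and travel the angle works out at 50–51°. The guard's edge in the scene picture fits 50–51° too. The barrel read nearer 53°, but it was partly hidden by a finger, so I trust it less. All of these are inside the ±6° limit.
- **Grip:** The fingers hold the handle by its flat ends, at a reading of 35–36 mm on the 36 mm barrel. The pose was steady over the last readings, and the handle's load showed in the wrist force (about 2 N vertical and 4 N sideways).
- **Bystanders:** The spool, punch, jar, tape measure, hammer and screwdriver looked unmoved in the final scene picture. I did not measure their positions again.

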